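Reference the filter changer and set it to the third click

ROBOT

A 6-joint arm with a two-finger parallel gripper is mounted at the origin on the work surface. World frame = base frame: x ahead of the robot, y to its left, z up, the work surface at z = 0. Lengths are in m, angles in degrees, forces in N, time in s.
With the tool pointing down it reaches from about 0.325 to 0.85 m from the base axis. Payload 15.5 kg.
Tool frame: the origin (TCP) lies midway between the tips of the shut fingers; the grasp point (between the pads) lies 19 mm behind it; y points along the fingers, x is the direction in which the jaws open and shut, and the axes are right-handed (so a half turn about y gives the same grasp; the last joint's range is limited). The gripper opens to 91 mm and grips with 3 to 60 N. Pads are 32 mm wide; open, the fingers measure 118 mm over their backs; the gripper's body (76 mm by 178 mm) begins 60 mm behind the grasp point.
Start: joints at [-78.237, 28.281, 77.091, -0, 74.628, -5.472], TCP at [0.185, -0.597, 0.214] pointing down, gripper open.
Joint ranges: [-166.48, 166.48], [-47.26, 123.95], [12.59, 153.08], [-70.14, 250.14], [6.76, 159.57], [-176.63, 176.63]. Speed limits (degrees/s): [108.29, 108.29, 147.25, 172.46, 172.46, 172.46].

INTERFACE

Orientations are given as a 3x3 rotation matrix whose columns are the frame's x, y, z axes.
In Python, from bench import ctrl gives the robot as it stands. The module is installed in compiled form; this text tells all that it offers. Calls block until the motion is done:
- ctrl.goto(position, orientation): joint-space move of the TCP to a pose.
- ctrl.move_l(position, vel=0.15, ori=None, contact_N=None): straight line of the TCP; ori=None keeps the orientation; vel is the mean speed in m/s. With contact_N (N) it stops when the force on the tool has changed by that much, and returns True; else False.
- ctrl.movej(angles): joint-space move.
- ctrl.command_gripper(opening): opening from 0.0 (shut) to 1.0 (fully open); the grip force is fixed at half the most; returns when the fingers have stopped.
- ctrl.sleep(seconds).
- ctrl.ik(position, orientation): joint angles nearest the present ones, or None.
- ctrl.read_camera(name): name is "scene" or "top"; returns the picture (384x512x3 uint8, blue, green, red); there is no depth.
- ctrl.camera_params(name): a dict with "fx", "fy", "cx", "cy" (pixels), "pose" (4x4, takes a point from camera to world coordinates). Camera axes: x right, y up, looking along -z (the intrinsics and any distortion apply to the point x, -y, -z); pixel columns grow to the right and rows downward; lengths in m; the calibration is good to about 2 mm. A picture is of the moment at which its call begins. camera_params takes no time and is no camera call.
A pose or a line that the arm cannot do raises ctrl.MotionError and nothing moves.
- ctrl.sign_off(): hands the job in, once; it reports no verdict.
Readings, each from a call of its own:
- ctrl.current_t(): time.
- ctrl.current_q(): joint angles.
- ctrl.current_dq(): joint speeds.
- ctrl.current_effort(): joint torques, N m.
- ctrl.current_tool_pos(): TCP position.
- ctrl.current_eef_rot(): TCP orientation.
- ctrl.current_contact_force(): force on the tool from outside, world axes, zero at the start.
- ctrl.current_wrist_torque(): the same for the moment, N m.
- ctrl.current_grip_width(): opening from 0.0 (shut) to 1.0 (fully open).
Only numpy, scipy, OpenCV 4.12 (cv2) and the standard library are available. Lean on these libraries where they do the work, as an engineer would, in place of code of your own. Each camera call takes 0.05 s, during which the arm holds its last target.

TASK

On the filter changer, nobody knows which filter is in the light path. With a fingertip, push its sliding crossbar lever all the way home, to the end with the round black lamp barrel, pause a moment there, then push it back out three clicks and leave it resting in the third click, never letting it go past the third. Only push the lever, do not pinch it, and leave the loose things around the changer where they are.

Things in the scene. Friction and masses are not known exactly. Their poses are not given: they have to be found in the camera images.
- changer: filter changer: dark housing bolted to the table, 140 mm wide (x), 240 mm long (y), flat top 60 mm up, 8 mm high foot 150 x 250 mm; never moves. Origin: centre of its underside; +y points along the slot in its top, from home end to far end. Pale marks beside the slot show the six rest positions of the lever, 16 mm apart. The top is free on both sides of the lever
- lever (a joint): lever's distance from home, in m: 0 = fully home (solid stop), then five clicks 0.016 apart to 0.080 (far stop); home is not a click. It starts in the first or second click, rarely poised half-way between. A spring detent holds it in each rest: pushing out takes 4 to 8 N at first, less up to half-way (8 mm), where it snaps ahead into the next rest by itself and the push falls to nothing
- bar_mid (a point): middle of the lever's crossbar: straight bar across the housing, 100 mm long (housing's x), 16 mm thick along the travel, lower edge 6 mm and upper edge 32 mm above the housing's top; this point is 19 mm above the top, mid-thickness. At home it is at y = -40 mm of the housing, at the third click y = +8 mm; the lever slides along the housing's y
- lamp_barrel (a point): end of the round black lamp barrel, 46 mm across at its root, that sticks out 40 mm, level, from the housing's home end (-y), lower than the top; the far end is flat with a grille. This point is on the barrel's axis, 158 mm from the housing's centre
- pad_home_side: black rubber pad covering the crossbar's face that looks to the home end, 100 x 26 mm, 3 mm thick; origin at its centre; pushed on to move the lever out (+y)
- pad_far_side: black rubber pad covering the crossbar's other face, which looks to the far end, the same size; origin at its centre; pushed on to move the lever home (-y). Pressing on both pads at once counts as pinching
- gear: loose bystander: steel spur gear lying flat, 70 mm across the teeth, 12 mm thick with a 22 mm high hub; origin at the centre of its underside
- vise: loose bystander: small steel toolmaker's vise, 75 x 30 mm, 32 mm high; origin at the centre of its underside
- gauge_block: loose bystander: steel gauge block standing on edge, 35 x 12 mm, 40 mm high; origin at the centre of its underside
- objective: loose bystander: black lens barrel standing upright, 38 mm across, 46 mm high; origin at the centre of its underside
- mouse: loose bystander: black computer mouse, 105 x 60 mm, about 32 mm high; origin at the centre of its underside
- solvent_bottle: loose bystander: white bottle, 56 mm across, 130 mm high; origin at the centre of its underside
- driver: loose bystander: screwdriver lying flat, 170 mm long, black handle 26 mm thick; origin under its middle

How it is judged (in metres and radians):
On the way, in this order (a step that is already met when the one before it is completed fails the run):
1. the lever is pushed fully home (value of joint lever below 0.004 m), for 0.2 s.
2. the lever is pushed out to the third click (value of joint lever between 0.0435 and 0.0525 m), for 0.2 s.
At the end, for the whole second after the job is handed in: After having been fully home (within 4 mm of the stop, for 0.2 s), the lever rests in the third click, 48 mm from home within 4.5 mm, and is still (all of step 2 and velocity of joint lever between -0.01 and 0.01 m/s); the robot touches nothing.
It fails at once if the lever went past the third click (more than 57 mm from home) (value of joint lever above 0.057 m).
It fails at once if the lever was pinched: the fingers pressed on both its faces at once (contact force between the fingers and pad_home_side above 0.5 N and contact force between the fingers and pad_far_side above 0.5 N).
It fails at once if a loose bystander was shifted by more than 15 mm, or lifted (distance of any of gear, vise, gauge_block, objective, mouse, solvent_bottle, driver from where it was at the start of the episode above 0.015 m).
It also fails if it takes over 67 s, if anything falls off the work surface, if the arm or the gripper's body presses on something with over 40 N, if the wrist force passes 120 N, or if a joint passes its speed limit or range.

## Working session

There is one attempt and no reset: what is moved stays moved. The work goes in short steps, each a Python script; the robot and the scene stay as the last script left them, time stands still between calls to the robot, and variables do not carry over. Pictures are saved under pics/ and viewed, and the job is handed in when it is done.

```bash
mkdir -p pics; python3 - <<'E'
from bench import ctrl
import cv2
for n in("scene","top"):
    cv2.imwrite(f"pics/{n}0.png",ctrl.read_camera(n)); p=ctrl.camera_params(n); print(n,p)
print(ctrl.current_t(),ctrl.current_tool_pos(),ctrl.current_eef_rot(),ctrl.current_contact_force(),ctrl.current_grip_width())
E
```

```text
scene {'fx': 493.6498497570852, 'fy': 493.6498497570852, 'cx': 252.5040441994337, 'cy': 197.57339391600567, 'pose': array([[ 0.7452268 , -0.3996639 ,  0.53376567,  1.27857745],
       [ 0.66660319,  0.46651128, -0.58138405, -0.83564791],
       [-0.01664949,  0.78907287,  0.61407394,  0.91654768],
       [ 0.        ,  0.        ,  0.        ,  1.        ]])}
top {'fx': 407.73077278600823, 'fy': 407.73077278600823, 'cx': 248.95050406754837, 'cy': 191.86686265745013, 'pose': array([[ 2.41809503e-02,  9.90612591e-01, -1.34543587e-01,
         4.21860720e-01],
       [-9.99702118e-01,  2.44064458e-02,  2.66476164e-05,
        -2.82190806e-02],
       [ 3.31012821e-03,  1.34502864e-01,  9.90907676e-01,
         1.05150816e+00],
       [ 0.00000000e+00,  0.00000000e+00,  0.00000000e+00,
         1.00000000e+00]])}
0.1 [ 0.18511097 -0.59662161  0.21339464] [[ 2.96282910e-01 -2.10336960e-04  9.55100201e-01]
 [-9.55099640e-01  1.04015332e-03  2.96282965e-01]
 [-1.05576991e-03 -9.99999437e-01  1.07286898e-04]] [-0.31077032 -0.85933836 -0.05055783] 0.9978047259773583
```

View pics/scene0.png

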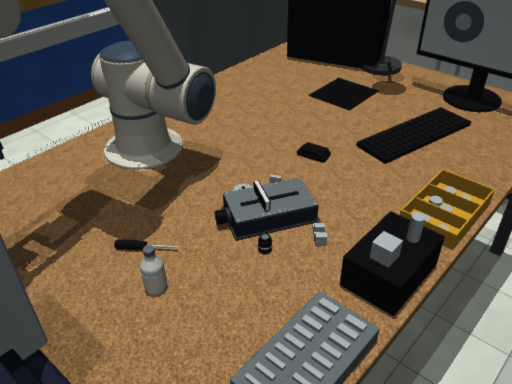

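View pics/top0.png

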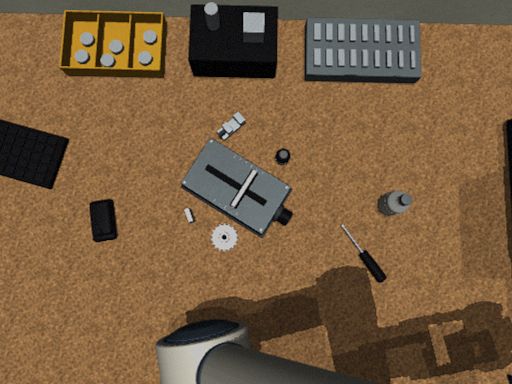

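The top view shows the changer centred near (236,187), with the lamp barrel (home end) at (285,215) and the crossbar at about (244,188). The gear is at (224,237), the gauge block at (189,215), the vise at (231,126) and the objective at (283,156). I'll enlarge it to measure more closely.

```bash
python3 - <<'E'
import cv2
a=cv2.imread("pics/top0.png")[130:245,170:305]
cv2.imwrite("pics/topz.png",cv2.resize(a,None,fx=5,fy=5,interpolation=cv2.INTER_CUBIC))
a=cv2.imread("pics/scene0.png")[165:265,205:335]
cv2.imwrite("pics/scenez.png",cv2.resize(a,None,fx=6,fy=6,interpolation=cv2.INTER_CUBIC))
E
```

```text
(no output)
```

View pics/topz.png

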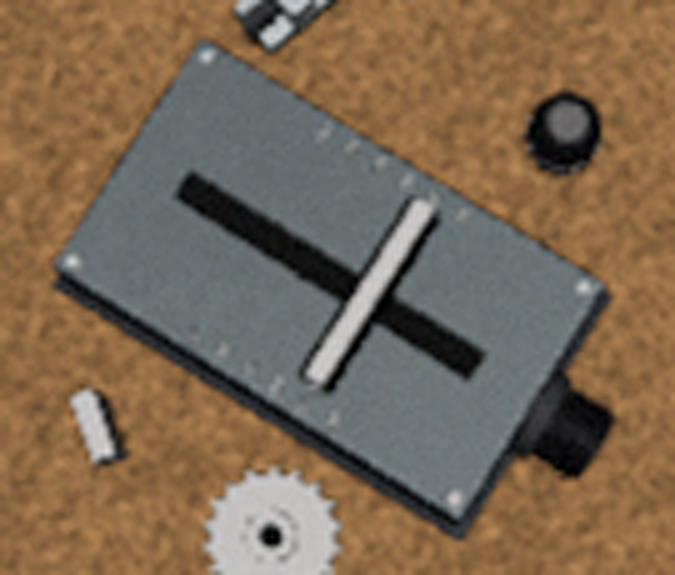

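View pics/scenez.png

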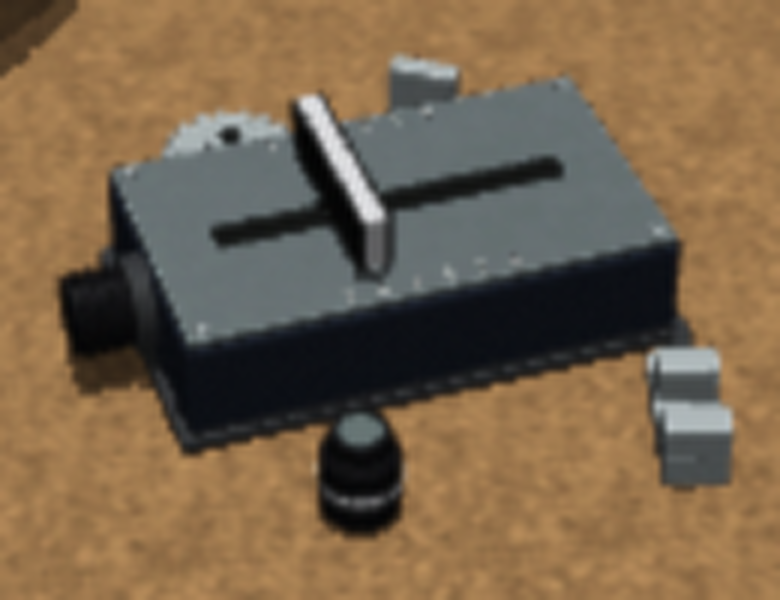

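```bash
cat > h.py <<'E'
import numpy as np, cv2
from bench import ctrl
def ray(cam,u,v,z):
    p=ctrl.camera_params(cam); T=np.array(p["pose"])
    d=T[:3,:3]@np.array([(u-p["cx"])/p["fx"],-(v-p["cy"])/p["fy"],-1])
    o=T[:3,3]; return o+d*(z-o[2])/d[2]
def zt(U,V): return (U+.5)/5-.5+170,(V+.5)/5-.5+130
def zs(U,V): return (U+.5)/6-.5+205,(V+.5)/6-.5+165
E
python3 - <<'E'
from h import *
np.set_printoptions(precision=4,suppress=True)
T={'FL':(205,42),'HL':(608,292),'HR':(458,523),'FR':(60,266)}
# home end = right
S={'HRs':(112,172),'FRs':(567,78),'FLs':(680,240),'HLs':(190,345)}
W={k:ray("top",*zt(*v),.06) for k,v in T.items()}
W2={k:ray("scene",*zs(*v),.06) for k,v in S.items()}
for X in (W,W2):
    for k,v in X.items(): print(k,v)
    P=list(X.values()); print("sides",[np.linalg.norm(P[i]-P[i-1]) for i in range(4)],"ctr",np.mean(P,0))
    k=list(X)
h=(W['HL']+W['HR'])/2; f=(W['FL']+W['FR'])/2; c=(h+f)/2
yd=(f-h)/np.linalg.norm(f-h); xd=np.array([yd[1],-yd[0],0])
print("yaw y",np.degrees(np.arctan2(yd[1],yd[0])),c,xd)
def loc(p): return (p-c)@xd,(p-c)@yd
print("slot",loc(ray("top",*zt(190,187),.06)),loc(ray("top",*zt(475,365),.06)))
print("bar ends top z.092",loc(ray("top",*zt(425,206),.092)),loc(ray("top",*zt(316,378),.092)))
print("bar scene",loc(ray("scene",*zs(312,100),.092)),loc(ray("scene",*zs(374,215),.092)))
for m in [(325,133),(352,146),(380,161),(407,182),(463,213),(222,350),(249,370),(277,386),(334,418)]: print("mark",loc(ray("top",*zt(*m),.06)))
print("lamp", loc(ray("top",*zt(592,455),.035)))
E
```

```text
FL [0.6899 0.0708 0.06  ]
HL [ 0.5686 -0.1318  0.06  ]
HR [ 0.4539 -0.0604  0.06  ]
FR [0.5749 0.1379 0.06  ]
sides [np.float64(0.13313867751738293), np.float64(0.23615396132866456), np.float64(0.13520508595075573), np.float64(0.2323528519255298)] ctr [0.5718 0.0041 0.06  ]
HRs [ 0.457  -0.0642  0.06  ]
FRs [0.5747 0.1375 0.06  ]
FLs [0.6925 0.0695 0.06  ]
HLs [ 0.572  -0.1319  0.06  ]
sides [np.float64(0.13341459037882397), np.float64(0.2335606557465844), np.float64(0.13601079157010892), np.float64(0.23471862960299555)] ctr [0.574  0.0027 0.06  ]
yaw y 58.855401177127725 [0.5718 0.0041 0.06  ] [ 0.8559 -0.5172  0.    ]
slot (np.float64(0.0009165921112105496), np.float64(0.08395613477003254)) (np.float64(0.0018846991634276211), np.float64(-0.08214750397371369))
bar ends top z.092 (np.float64(0.050046503870843424), np.float64(-0.02193474787936813)) (np.float64(-0.04746118906161994), np.float64(-0.022813194788133477))
bar scene (np.float64(-0.04647688599508038), np.float64(-0.02262563968035058)) (np.float64(0.04619552743457912), np.float64(-0.02247754317805043))
mark (np.float64(0.05980571363286177), np.float64(0.04245899750869513))
mark (np.float64(0.06148027309018568), np.float64(0.027599985415182396))
mark (np.float64(0.06256729544256154), np.float64(0.011803253157522507))
mark (np.float64(0.06083407218527104), np.float64(-0.005170658284505087))
mark (np.float64(0.06257783735407094), np.float64(-0.03686564340512348))
mark (np.float64(-0.05850217220681334), np.float64(0.02617570521101108))
mark (np.float64(-0.05963833306310759), np.float64(0.009667734381447517))
mark (np.float64(-0.05886414929710041), np.float64(-0.0061419006884475815))
mark (np.float64(-0.05705835033358182), np.float64(-0.03807590157741423))
lamp (np.float64(-0.0020314641526204096), np.float64(-0.15481039625692783))
```

Both cameras agree. The housing top comes out at about 0.134 x 0.234 m, and the barrel is at the -y end. The pale marks sit about 2.4 mm off my centre, so I'll correct for that. The bar is then at y≈-24.8 mm, which is the first click. I'll shut the gripper and go in on the far side.

```bash
cat >> h.py <<'E'
a=np.radians(59.1); yd=np.array([np.cos(a),np.sin(a),0]); xd=np.array([yd[1],-yd[0],0])
C=np.array([0.5735,0.0055,0.0]); R=np.column_stack([xd,[0,0,-1],yd])
def P(x,y,z): return C+x*xd+y*yd+np.array([0,0,z])
def L(p=None):
    p=np.array(ctrl.current_tool_pos() if p is None else p)-C; return np.array([p@xd,p@yd,p[2]])*1e3
def F():
    f=np.array(ctrl.current_contact_force()); return np.array([f@xd,f@yd,f[2]])
np.set_printoptions(precision=2,suppress=True)
E
python3 - <<'E'
from h import *
import os
for R2 in (R,R*np.array([-1,1,-1])):
    q=ctrl.ik(P(0,.03,.2),R2); print(q)
R2=R
ctrl.command_gripper(0.0)
ctrl.goto(P(0,.03,.20),R2)
print(ctrl.current_t(),L(),F(),ctrl.current_grip_width())
ctrl.move_l(P(0,.03,.12),vel=.1)
cv2.imwrite("pics/top1.png",cv2.resize(ctrl.read_camera("top")[110:260,150:330],None,fx=4,fy=4,interpolation=cv2.INTER_CUBIC))
cv2.imwrite("pics/scene1.png",cv2.resize(ctrl.read_camera("scene")[100:265,185:365],None,fx=3.6,fy=3.6,interpolation=cv2.INTER_CUBIC))
print(ctrl.current_t(),L(),F())
E
```

```text
[-2.76 26.22 83.27 -0.   70.52 28.14]
[  -2.76   26.22   83.27   -0.     70.52 -151.86]
4.1083 [  0.47  29.4  200.02] [-0.65 -0.31  0.1 ] 0.0016328169580750343
5.1583 [  0.4   30.22 120.69] [-1.04 -0.22 -0.29]
```

View pics/scene1.png

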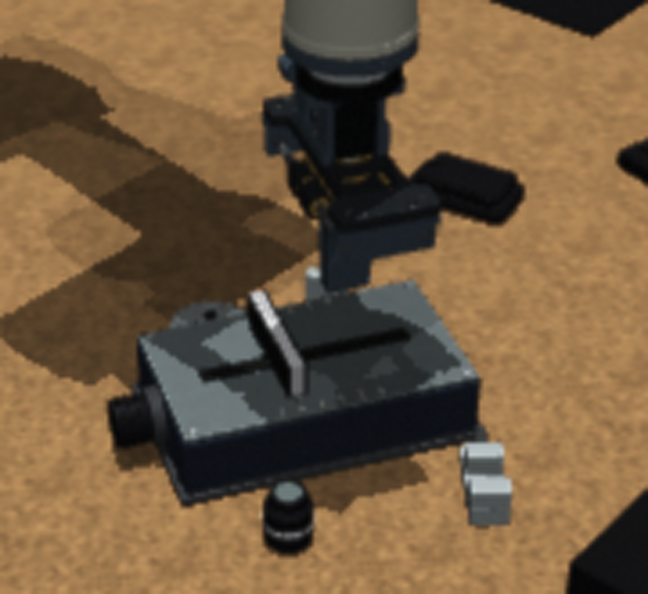

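View pics/top1.png

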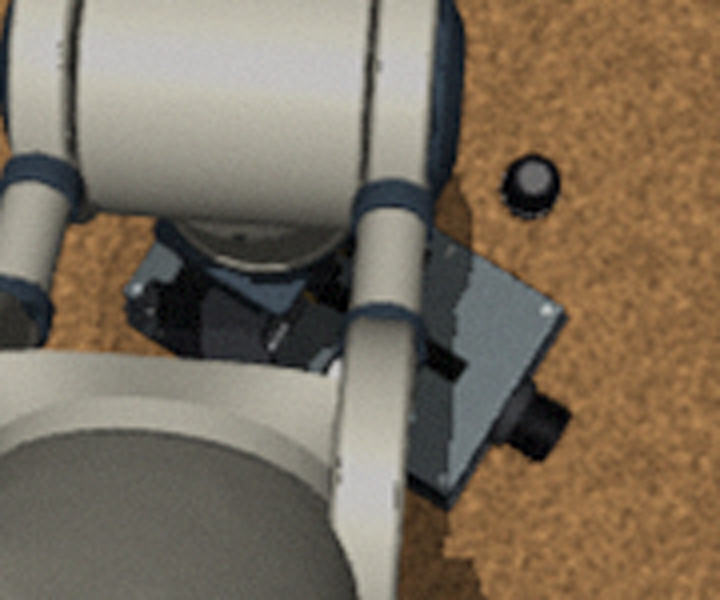

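In the scene view the shut fingertip at (345,270) hangs over the far side of the bar at (275,340). The arm hides the bar in the top view. Next I'll lower the finger, find the contact and push home.

```bash
python3 - <<'E'
from h import *
print("down hit",ctrl.move_l(P(0,.03,.074),vel=.06,contact_N=6),L(),F())
f0=F()
print("touch",ctrl.move_l(P(0,-.005,.074),vel=.04,contact_N=2.5),L(),F()-f0,ctrl.current_t())
for i in range(30):
    y=L()[1]/1e3
    hit=ctrl.move_l(P(0,y-.003,.074),vel=.03,contact_N=20)
    f=F()-f0; print(L(),f,hit)
    if hit or f[1]>20 or y<-.035: break
print(ctrl.current_t())
E
```

```text
down hit False [ 0.18 30.09 74.24] [-0.02 -0.51 -0.5 ]
touch True [-0.03 -0.14 73.9 ] [0.72 3.83 2.81] 6.7833
[ 0.03 -3.17 73.98] [0.32 2.86 1.57] False
[-0.12 -6.41 73.9 ] [0.24 0.84 0.39] False
[-0.06 -9.68 73.94] [0.31 0.57 1.01] False
[ -0.01 -12.88  74.  ] [-1.21  0.42  1.31] False
[  0.13 -15.46  74.08] [-0.25  5.66 -0.86] False
[  0.23 -15.78  74.21] [-4.52 27.86 -3.68] False
8.325
```

First contact was at y=-0.1 mm. A solid stop came at y=-15.8 mm with 28 N, so the lever travelled 15.7 mm, which matches first click to home. I'll pause here, back off, lift clear and check.

```bash
python3 - <<'E'
from h import *
ctrl.sleep(0.6); print(L(),F())
y=L()[1]/1e3
ctrl.move_l(P(0,y+.012,.074),vel=.04)
ctrl.move_l(P(0,y+.012,.125),vel=.1)
ctrl.move_l(P(0,-.085,.125),vel=.1)
cv2.imwrite("pics/scene2.png",cv2.resize(ctrl.read_camera("scene")[100:265,185:365],None,fx=3.6,fy=3.6,interpolation=cv2.INTER_CUBIC))
print(ctrl.current_t(),L(),F())
E
```

```text
[  0.21 -15.79  74.22] [-4.69 26.01 -4.42]
11.1083 [  0.09 -84.52 125.01] [ 0.17 -0.29  0.59]
```

View pics/scene2.png

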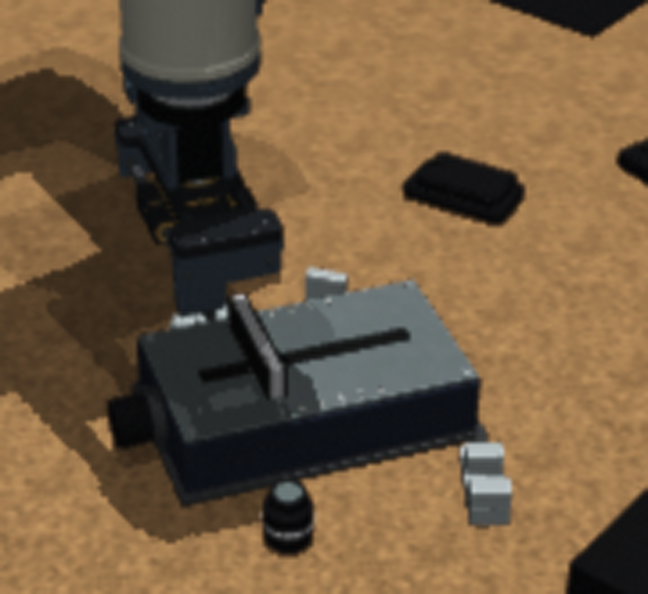

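The bar now runs from (237,300) to (278,355), moved towards the barrel at (130,415). I'll turn those pixels into a lever value before pushing out.

```bash
python3 - <<'E'
from h import *
z=lambda U,V:((U+.5)/3.6-.5+185,(V+.5)/3.6-.5+100)
print("scene2",L(ray("scene",*z(237,299),.092)),L(ray("scene",*z(278,354),.092)))
print("scene1",L(ray("scene",*z(258,295),.092)),L(ray("scene",*z(298,355),.092)))
# descend on home side & find contact only lightly
f0=F()
print("down hit",ctrl.move_l(P(0,-.085,.074),vel=.06,contact_N=6),L(),F()-f0)
f0=F()
print("touch",ctrl.move_l(P(0,-.060,.074),vel=.03,contact_N=2.),L(),F()-f0,ctrl.current_t())
E
```

```text
scene2 [-46.21 -42.96  92.  ] [ 30.84 -34.3   92.  ]
scene1 [-46.03 -25.7   92.  ] [ 36.79 -20.39  92.  ]
down hit False [  0.22 -84.95  74.28] [ 0.33  1.2  -0.27]
touch True [ -0.06 -65.68  73.87] [ 0.42 -4.54  1.92] 12.7417
```

Contact on the home pad came at y=-65.7 mm and on the far pad at -15.8 mm. The midpoint is -40.7 mm, so the lever really is home at -40. Snaps should come at finger y≈-57.7, -41.7 and -25.7. The third click keeps the face at about -17.7, and the 57 mm limit is at -8.7. I'll push out slowly and log the force.

```bash
python3 - <<'E'
from h import *
f0=np.array([.3,0,.3])
y0=-.0657; n=0
for t in np.arange(y0+.002,-.0232,.002):
    ctrl.move_l(P(0,t,.074),vel=.02)
    f=F(); print("%.1f lever>=%.1f  fy %.2f fz %.2f"%(L()[1],L()[1]+65.7,f[1],f[2]))
print(ctrl.current_t())
E
```

```text
-63.8 lever>=1.9  fy -2.20 fz -0.19
-61.7 lever>=4.0  fy -1.05 fz -0.90
-59.5 lever>=6.2  fy 0.24 fz -0.71
-57.5 lever>=8.2  fy -0.00 fz 0.42
-55.6 lever>=10.1  fy 0.32 fz -0.15
-53.6 lever>=12.1  fy -0.43 fz 0.02
-51.6 lever>=14.1  fy 0.09 fz 0.36
-49.9 lever>=15.8  fy -4.05 fz 0.73
-47.8 lever>=17.9  fy -2.71 fz 0.47
-45.6 lever>=20.1  fy -1.43 fz 0.96
-43.4 lever>=22.3  fy 0.38 fz -0.48
-41.5 lever>=24.2  fy 0.18 fz 0.10
-39.5 lever>=26.2  fy 0.09 fz 0.18
-37.6 lever>=28.1  fy -0.23 fz 0.47
-35.6 lever>=30.1  fy 0.06 fz 0.27
-33.9 lever>=31.8  fy -3.63 fz -0.33
-31.8 lever>=33.9  fy -2.79 fz -0.21
-29.6 lever>=36.1  fy -1.99 fz 0.22
-27.4 lever>=38.3  fy -0.44 fz -0.47
-25.5 lever>=40.2  fy -0.10 fz 0.01
-23.6 lever>=42.1  fy -0.31 fz -0.49
18.025
```

The force log shows three clean snaps, with contact resuming at about 15.8 and 31.8 mm and then nothing after about 39 mm. I'll back off and look.

```bash
python3 - <<'E'
from h import *
ctrl.move_l(P(0,-.04,.074),vel=.05)
ctrl.move_l(P(0,-.04,.2),vel=.12)
ctrl.goto(P(0.0,-.33,.25),R)
print(ctrl.current_t(),L(),F())
cv2.imwrite("pics/s3full.png",ctrl.read_camera("scene"));cv2.imwrite("pics/t3full.png",ctrl.read_camera("top"))
a=cv2.imread("pics/t3full.png")[130:245,170:305]
cv2.imwrite("pics/topz3.png",cv2.resize(a,None,fx=5,fy=5,interpolation=cv2.INTER_CUBIC))
a=cv2.imread("pics/s3full.png")[165:265,205:335]
cv2.imwrite("pics/scenez3.png",cv2.resize(a,None,fx=6,fy=6,interpolation=cv2.INTER_CUBIC))
E
```

```text
20.8333 [   0.08 -329.22  249.71] [-0.56 -0.24  0.54]
```

View pics/topz3.png

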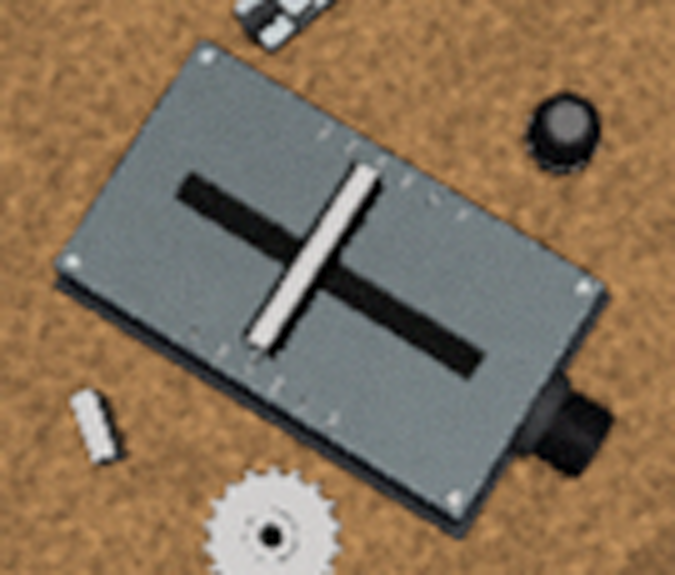

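View pics/scenez3.png

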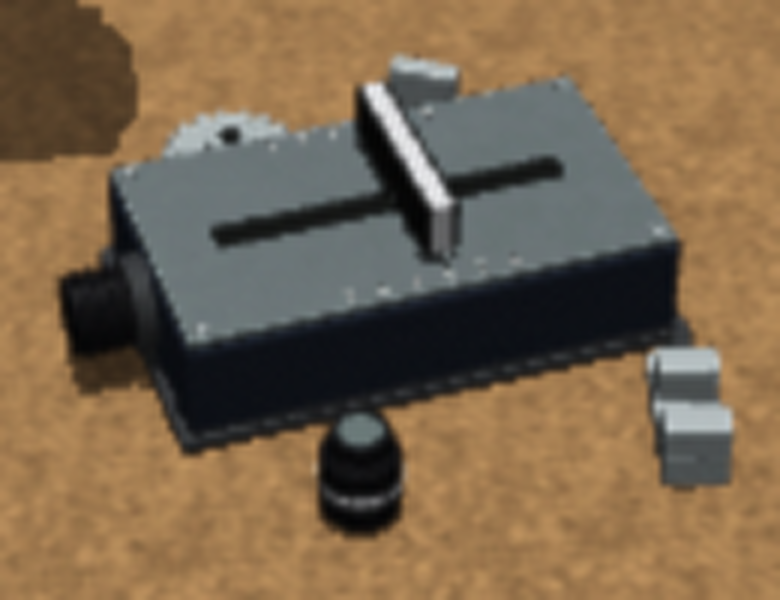

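View pics/t3full.png

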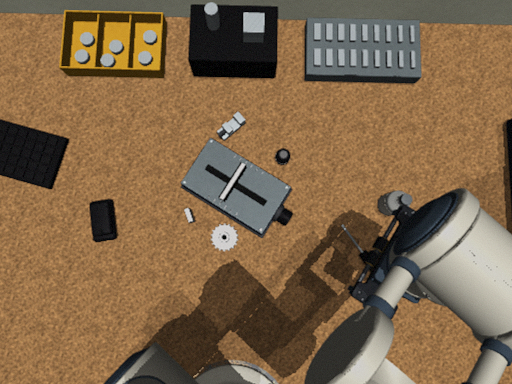

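The bar now runs from (368,170) to (258,343) in the top zoom. The gear, vise, gauge block and objective are at the same pixels as before. I'll compute the lever value and check that the bottle and screwdriver haven't moved.

```bash
python3 - <<'E'
from h import *
for p in [(368,170),(258,343)]: print("top",L(ray("top",*zt(*p),.092)))
for p in [(378,88),(440,205)]: print("scene",L(ray("scene",*zs(*p),.092)))
for p in [(425,206),(316,378)]: print("top at start",L(ray("top",*zt(*p),.092)))
a=cv2.imread("pics/s3full.png");cv2.imwrite("pics/s3.png",a)
print(F(),ctrl.current_t())
E
```

```text
top [49.45  8.26 92.  ]
top [-48.95   7.56  92.  ]
scene [-46.55   8.24  92.  ]
scene [47.89  5.85 92.  ]
top at start [ 49.21 -24.18  92.  ]
top at start [-48.3  -24.65  92.  ]
[-0.02 -0.15  0.31] 20.9333
```

View pics/s3full.png

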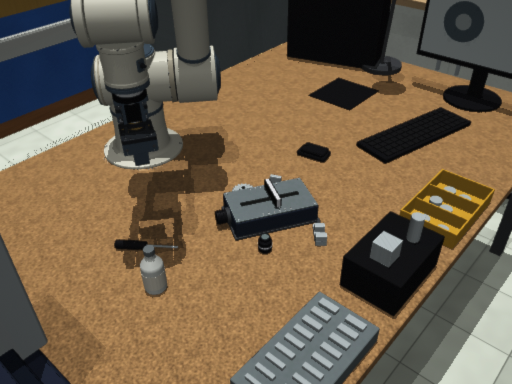

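The bar is at y≈+8 mm, which is the third click. The bottle at (153,270), the screwdriver at (145,245) and the mouse at (313,152) haven't moved. The arm is clear of everything and the wrist force is about zero, so I'll hand in.

```bash
python3 -c "
from bench import ctrl
ctrl.sleep(0.3); ctrl.sign_off(); print(ctrl.current_t())"
```

```text
the job is handed in; nothing more can be done
the job is handed in; nothing more can be done
```

The lever is resting in the third click, and I handed the job in at about 21 s of the 67 s allowed; no verdict was reported.

- **Home:** the lever started in the first click. I pushed it home with the shut fingertips on the far-side pad. It met the solid stop after 15.7 mm of travel, and I held it there for 0.6 s at about 26 N.
- **Out three clicks:** I then pushed slowly on the home-side pad only. The force log showed three separate snaps, and I stopped the finger about 42 mm from home, so the lever could not be pushed past the third click.
- **Last checks:** the top camera puts the bar at y = +7.6 to +8.3 mm, where the third click is +8. The scene camera gave +5.9 to +8.2 mm; the low end is a rough pixel pick of mine, but even that is within tolerance. None of the loose things looked moved in the pictures. The arm was clear of everything, with the wrist force near zero.

My first estimate of the changer's centre was about 2.4 mm off from the pale marks. I corrected it, and the contact positions on the two pads then agreed with home to within 0.7 mm.

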